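# Bleed the pipe test rig, then hold its sprung guard at 45 degrees

## Task

The copper tee in the pressure-test rig has passed its test: first, with the guard still shut, bleed the rig by pressing the red vent plunger right down to its stop for about half a second, and let it spring back up fully. Then lift the rig's yellow-framed clear guard by its black bar and hold it open at 45 degrees (within 5) from shut with the gripper, so that a colleague can take the tee out; it springs shut if let go, so finish while still holding it there. Leave the bin, spray can, spanner and loose elbow where they are.

Things in the scene. Friction and masses are not known exactly. Their poses are not given: they have to be found in the camera images.
- rig: blue open-topped steel tank of the test rig, fixed to the bench, 220 (x, depth) by 240 (y, width) by 110 mm high; origin at the centre of its underside, x axis level from the handle side to the hinge side. The guard covers its top, hinged along the tank's upper +x edge; a small gauge stands behind that edge (on its +y half, top 170 mm above the bench), a copper tee is clamped inside.
- guard (a joint): opening angle of the guard in rad: 0 shut and level, grows as the bar side rises, 1.4 fully open. A flat yellow frame 220 by 240 by 12 mm with a clear pane, 0.3 to 0.6 kg; weight and a closing spring pull it shut from every angle: it takes about 3 to 4 N at the bar to start it and 4 to 5 N to hold it at 45 degrees (0.785).
- guard_bar (a point): middle of the guard's black handle bar: round, 14 mm in diameter, 130 mm long along the rig's y, 45 mm out from the guard's free edge (38 mm clear gap), a steel arm at each end; 117 mm above the bench when shut, 265 mm from the hinge line and 6 mm to its outer side. Free all round: pinch from above, fingers closing along the rig's x; it turns between the pads as the guard opens.
- guard_hinge (a point): middle of the guard's hinge line, which runs level along the rig's y axis, 111 mm above the bench, at the tank's upper +x edge
- vent_valve: vent valve, fixed to the bench on one side of the rig or the other: grey base plate 80 by 80 by 12 mm with a brass body 70 mm high and a pipe stub along its +x; origin at the centre of the underside
- vent (a joint): how far the vent plunger is pressed, m: 0 up, 0.012 at its stop; a spring returns it, 2.4 N to start it and 8 N to hold it at the stop. It moves straight down.
- vent_top (a point): centre of the flat top of the vent plunger's red round head (28 mm in diameter, 12 mm thick, on the valve's axis), 95 mm above the bench when up, 83 mm at its stop
- bin: loose blue open bin of brass fittings, 110 (x) by 100 (y) by 70 mm high, origin at the centre of its underside; bystander, stands on the other side of the rig from the vent valve
- spray: loose upright leak-spray can, white and green, 60 mm in diameter, 170 mm high, origin at the centre of its underside; bystander
- spanner: loose steel spanner 180 mm long lying flat along its own x; bystander
- elbow: loose copper elbow fitting lying flat, legs about 50 mm long (along its x and +y), 28 mm thick; bystander
Mind the look-alikes: they are no part of the job. Of the things that look like the vent_valve, take the one that is nearest to the robot's base at the start.

How it is judged:
On the way, in this order (a step that is already met when the one before it is completed fails the run):
1. with the guard shut, the vent plunger is held down at its stop (value of joint vent above 0.0105 m and value of joint guard below 0.06 rad), for 0.2 s.
2. the plunger has sprung back up, the guard still shut (value of joint vent below 0.002 m and value of joint guard below 0.06 rad), for 0.1 s.
3. the guard is lifted by the gripper (value of joint guard above 0.25 rad and contact force between the fingers and guard above 1 N), for 0.1 s.
At the end, for the whole second after the job is handed in: The gripper's fingers hold the guard still at 45 degrees, within 5 degrees, with nothing else touching it; the vent plunger is up again; bin, can, spanner and elbow are within 30 mm of where they were (value of joint guard between 0.698 and 0.873 rad and velocity of joint guard between -0.08 and 0.08 rad/s and contact force between the fingers and guard above 1 N and value of joint vent below 0.002 m and distance of each of bin, spray, spanner, elbow from where it was at the start of the episode below 0.03 m and contact force between guard and bin below 0.3 N and contact force between guard and spray below 0.3 N and contact force between guard and spanner below 0.3 N and contact force between guard and elbow below 0.3 N); the arm keeps its last pose, push and grip.
It fails at once if a bystander is shoved more than 30 mm or the spray can knocked over (distance of any of bin, spray, spanner, elbow from where it was at the start of the episode above 0.03 m or angle between spray's own z axis and vertical above 0.6 rad).
It also fails if it takes over 51 s, if anything falls off the work surface, if the arm or the gripper's body presses on something with over 40 N, if the wrist force passes 120 N, or if a joint passes its speed limit or range.

## Robot

A 6-joint arm with a two-finger parallel gripper is mounted at the origin on the work surface. World frame = base frame: x ahead of the robot, y to its left, z up, the work surface at z = 0. Lengths are in m, angles in rad, forces in N, time in s.
With the tool pointing down it reaches from about 0.35 to 0.85 m from the base axis. Payload 8.1 kg.
Tool frame: the origin (TCP) lies on the centre line of the jaws, within the pads' length; the fingertips stand 17 mm ahead of it and the grasp point (between the pads) lies 2 mm behind it; z points along the fingers, y is the line along which they close (so a half turn about z gives the same grasp; the last joint's range is limited). The gripper opens to 93 mm and grips with 3 to 60 N. Pads are 15 mm wide; open, the fingers measure 128 mm over their backs; the gripper's body (75 mm by 188 mm) begins 65 mm behind the grasp point.
Start: joints at [1.133, 0.13, 1.488, -0, 1.523, -0.085], TCP at [0.207, 0.563, 0.236] pointing down, gripper open.
Joint ranges: [-2.96, 2.96], [-0.89, 2.26], [0.02, 2.5], [-1.34, 4.48], [0, 2.73], [-2.66, 2.66]. Speed limits (rad/s): [2.39, 2.39, 2.79, 3.14, 3.14, 3.14].

## Interface

Orientations are given as a rotation vector (axis times angle).
In Python, from plant import telemetry, viewer, order gives the robot as it stands.
- The arm moves only by the tool send_rows, never from a script. Its argument "plan" is a list that holds one entry, the list of rows, each a list of 5 numbers: the closure, from -1 (fully open) to 1 (shut), then the shift along the world's x, y, z normalised to -1 to 1, where 1 is 0.2 m, then the turn about the world's z normalised to -1 to 1, where 1 is 60 degrees. A call has 1 to 20 rows; each row is the pose to reach, as a shift and turn from the pose commanded when the call began; what a row does not reach only later rows make up. A row lasts 1/12 s, in which the tool goes at most 41.7 mm and 7.16 degrees, less where a joint would pass 70% of its speed; a pose out of reach is approached as far as the arm can. A call with a number of a shift or a turn outside -1 to 1 is refused whole. A call with a gripper value outside its range is refused whole. The fingers move at their own pace and stop on an object; "force" is the grip in N (left out, the last holds). Time passes only in rows, so rows that repeat a pose let the fingers close. It gives the time, the measured TCP pose, the force, the opening and the grip force at its end, in the units of the state.
- telemetry.read_state(): the state, without advancing time (a new reading comes with each control period).
- viewer.read_camera(name): name is "side" or "top"; returns (picture, depth): 420x560x3 uint8, blue, green, red; 420x560 float32, m along the optical axis (not along the pixel's ray), 0 where there is no reading.
- viewer.calibration(name): a dict with "camera_matrix" (3x3 intrinsics, pixels), "extrinsics" (4x4, takes a point from camera to world coordinates). Camera axes: x right, y up, looking along -z (the intrinsics and any distortion apply to the point x, -y, -z); pixel columns grow to the right and rows downward; lengths in m; the calibration is good to about 2 mm. A picture is of the moment at which its call begins. calibration takes no time and is no camera call.
- order.close_job(): hands the job in; it is judged then, once.
The state is a dict: "t": time; "q": joint angles; "dq": joint speeds; "joint_torque": joint torques, N m; "tool_pos": TCP position; "orientation": TCP orientation; "force": force on the tool from outside, world axes, zero at the start; "wrist_torque": the same for the moment, N m; "opening": finger opening in m; "gripper_force": force on a finger pad.
Only numpy, scipy, OpenCV 4.12 (cv2) and the standard library are available. Lean on these libraries where they do the work, as an engineer would, in place of code of your own. Each camera call takes 0.05 s, during which the arm holds its last target. There are 200 camera calls.

## Working session

There is one attempt and no reset: what is moved stays moved. The work goes in short steps, Python scripts to look and compute and a tool call to move; the robot and the scene stay as the last step left them, time stands still between calls to the robot, and variables do not carry over. Pictures are saved under pics/ and viewed, at most 10 in all, crops included, and the job is handed in when it is done.

Besides the shell and the picture viewer there is one more tool, called after "Request:" as name(argument=value, ...), one argument or row to a line, values as JSON. send_rows: Moves the arm, as the interface text tells. Scaled input: -1 to 1 covers 0.2 m each way for a shift and 60 degrees each way for a turn. Its arguments: {"type":"object","properties":{"plan":{"type":"array"},"force":{"type":"number"}},"required":["plan"]}

```bash
mkdir -p pics; cat > h.py <<'E'
import numpy as np, cv2
from plant import telemetry, viewer, order
def grab(n,tag):
    p,d=viewer.read_camera(n); cv2.imwrite(f'pics/{tag}.png',p); np.save(f'pics/{tag}.npy',d); return p,d
def pts(n,d):
    c=viewer.calibration(n);K=np.array(c['camera_matrix']);T=np.array(c['extrinsics'])
    v,u=np.mgrid[:d.shape[0],:d.shape[1]]
    x=(u-K[0,2])/K[0,0]*d; y=(v-K[1,2])/K[1,1]*d
    P=np.stack([x,-y,-d],-1)
    return P@T[:3,:3].T+T[:3,3]
E
python3 - <<'E'
from h import *
for n in('top','side'):
    grab(n,n+'0'); c=viewer.calibration(n); print(c)
s=telemetry.read_state();print(s['t'],s['tool_pos'],s['orientation'],s['force'])
E
```

```text
{'camera_matrix': array([[518.22931017,   0.        , 274.6035267 ],
       [  0.        , 518.22931017, 211.58620615],
       [  0.        ,   0.        ,   1.        ]]), 'extrinsics': array([[-0.00782805,  0.98110693, -0.19330781,  0.26554863],
       [-0.99990572, -0.00986093, -0.00955631, -0.09207929],
       [-0.01128195,  0.19321478,  0.98109162,  1.58588653],
       [ 0.        ,  0.        ,  0.        ,  1.        ]])}
{'camera_matrix': array([[386.18642938,   0.        , 281.33636173],
       [  0.        , 386.18642938, 207.23334434],
       [  0.        ,   0.        ,   1.        ]]), 'extrinsics': array([[ 0.98207268,  0.12367963, -0.14225538,  0.41785446],
       [-0.18829606,  0.60832728, -0.77102692, -0.90885052],
       [-0.0088225 ,  0.78399061,  0.62070999,  0.77277912],
       [ 0.        ,  0.        ,  0.        ,  1.        ]])}
0.1 [0.20709846 0.56261484 0.2347038 ] [-5.51363664e-01 -3.09239564e+00  2.49118060e-03] [-0.36749847 -1.03862589 -1.24615923]
```

View pics/top0.png

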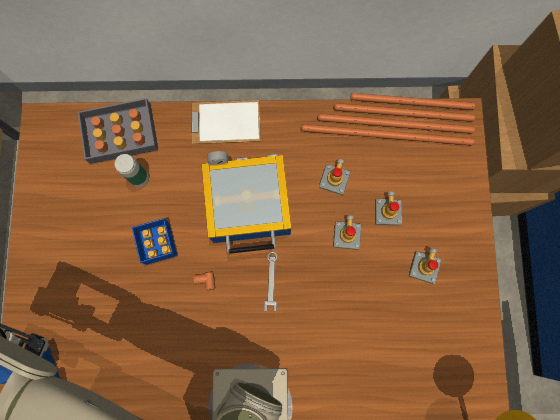

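View pics/side0.png

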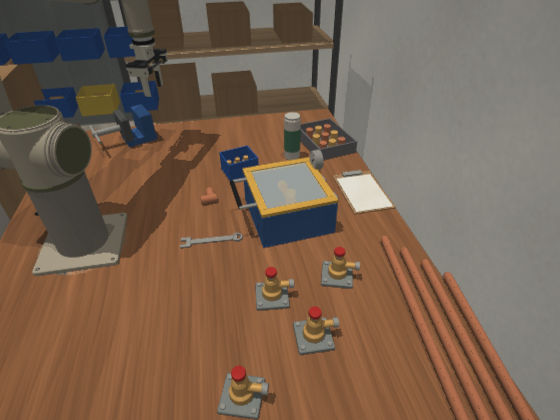

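The top view shows the rig's yellow frame at (247,195) with its bar near (250,248). There are four valve look-alikes, with red heads at (338,172), (394,206), (351,230) and (434,264). The bin is at (155,241), the can at (130,168), the spanner at (271,282) and the elbow at (206,281). The side view agrees. Next I measure.

```bash
python3 - <<'E'
from h import *
for n in('top','side'):
    im=cv2.imread(f'pics/{n}0.png');d=np.load(f'pics/{n}0.npy');P=pts(n,d)
    hsv=cv2.cvtColor(im,cv2.COLOR_BGR2HSV);H,S,V=cv2.split(hsv)
    red=(((H<4)|(H>174))&(S>190)&(V>90)).astype('u1')
    k,l,st,ce=cv2.connectedComponentsWithStats(red)
    for i in range(1,k):
        if st[i,4]>25:
            m=(l==i); q=P[m]; q=q[q[:,2]>np.percentile(q[:,2],40)] if n=='side' else q
            # ray onto z=.095
            c=viewer.calibration(n);K=np.array(c['camera_matrix']);T=np.array(c['extrinsics'])
            print(n,'red',ce[i].round(1),st[i,4],np.median(q,0).round(4),'r',np.hypot(*np.median(q,0)[:2]).round(3), 'zmax',q[:,2].max().round(3))
    yel=((H>20)&(H<32)&(S>180)&(V>120)).astype('u1')
    k,l,st,ce=cv2.connectedComponentsWithStats(yel); i=1+np.argmax(st[1:,4]); q=P[l==i]
    q=q[(abs(q[:,2]-.115)<.02)]
    r=cv2.minAreaRect((q[:,:2]*1000).astype('f4')); print(n,'yel',r,np.median(q[:,2]),cv2.boxPoints(r))
    # dark bar: black, z ~0.12
    bar=((V<60)&(abs(P[...,2]-.117)<.015)&(abs(P[...,0]-.5)<.2)&(abs(P[...,1])<.2)&(d>0)).astype('u1')
    k,l,st,ce=cv2.connectedComponentsWithStats(bar)
    for i in range(1,k):
        if st[i,4]>15:
            q=P[l==i]; print(n,'bar',ce[i],st[i,4],q.mean(0),cv2.minAreaRect((q[:,:2]*1000).astype('f4')))
E
```

```text
top red [337.  171.8] 59 [ 0.6778 -0.2641  0.0947] r 0.727 zmax 0.102
top red [394.  206.1] 61 [ 0.5719 -0.4273  0.0958] r 0.714 zmax 1.586
top red [350.5 230.9] 58 [ 0.4999 -0.2974  0.095 ] r 0.582 zmax 0.101
top red [432.9 264.5] 62 [ 0.4    -0.5295  0.0955] r 0.664 zmax 1.586
top yel ((602.9364013671875, 6.440086364746094), (220.86856079101562, 238.0266876220703), 5.867171764373779) 0.12330128736664214 [[ 480.9148    113.5411  ]
 [ 505.24646  -123.238686]
 [ 724.958    -100.66093 ]
 [ 700.62634   136.11887 ]]
top bar [251.35609756 248.12195122] 205 [ 0.44879873 -0.01097073  0.122424  ] ((449.0899353027344, -9.916645050048828), (15.092484474182129, 126.12798309326172), 5.029682636260986)
side red [314.5 309.4] 26 [ 0.5777 -0.4231  0.097 ] r 0.716 zmax 0.773Traceback (most recent call last):
  File "<stdin>", line 14, in <module>
    return _wrapfunc(a, 'argmax', axis=axis, out=out, **kwds)
    return bound(*args, **kwds)
ValueError: attempt to get argmax of an empty sequence
```

Measurements:
- **Vent valve:** the nearest look-alike is at (0.500, -0.297), r 0.58, with its head at z 0.095 as expected.
- **Bar:** middle at (0.449, -0.010), which matches the frame geometry. Rig yaw is about 5.7°.

I'm moving to the vent with the fingers closed, turning about -64° in all.

Request:
send_rows(
  plan=[
    [[1,0.06,-0.12,0,-0.03],[1,0.15,-0.3,0,-0.08],[1,0.24,-0.48,0,-0.13],[1,0.33,-0.66,0,-0.18],[1,0.42,-0.84,0,-0.22],[1,0.5,-1,0,-0.25],[1,0.5,-1,0,-0.25]],
  ],
  force=25,
)

```text
t: 0.68
tool_pos: [0.3095, 0.3584, 0.2353]
orientation: [0.959, 2.99, -0.003]
force: [0.2, -0.5, 0.2]
opening: 0.051
gripper_force: 0.0
```

Request:
send_rows(
  plan=[
    [[1,0.06,-0.12,0,-0.03],[1,0.15,-0.3,0,-0.08],[1,0.24,-0.48,0,-0.13],[1,0.33,-0.66,0,-0.18],[1,0.42,-0.84,0,-0.22],[1,0.5,-1,0,-0.25],[1,0.5,-1,0,-0.25]],
  ],
)

```text
t: 1.27
tool_pos: [0.4093, 0.1583, 0.2354]
orientation: [1.342, 2.839, -0.003]
force: [0.3, -0.5, -0.7]
opening: 0.0044
gripper_force: 0.0
```

Request:
send_rows(
  plan=[
    [[1,0.03,-0.12,0,-0.03],[1,0.08,-0.3,0,-0.08],[1,0.12,-0.48,0,-0.13],[1,0.16,-0.66,0,-0.18],[1,0.2,-0.84,0,-0.22],[1,0.25,-1,0,-0.25],[1,0.25,-1,0,-0.25]],
  ],
)

```text
t: 1.85
tool_pos: [0.4581, -0.0411, 0.2353]
orientation: [1.7, 2.641, -0.002]
force: [0.1, -0.6, 0.2]
opening: 0.0004
gripper_force: 0.0
```

Request:
send_rows(
  plan=[
    [[1,0.03,-0.12,0,-0.03],[1,0.08,-0.3,0,-0.08],[1,0.12,-0.48,0,-0.13],[1,0.16,-0.66,0,-0.18],[1,0.19,-0.84,0,-0.22],[1,0.22,-1,0,-0.25],[1,0.22,-1,0,-0.25]],
  ],
)

```text
t: 2.43
tool_pos: [0.5017, -0.2408, 0.2347]
orientation: [-2.029, -2.398, 0.002]
force: [0.7, -1.0, -0.2]
opening: 0.001
gripper_force: 0.0
```

Request:
send_rows(
  plan=[
    [[1,0,-0.15,0,0],[1,0,-0.285,0,0],[1,0,-0.285,0,0],[1,0,-0.285,-0.12,0],[1,0,-0.285,-0.26,0],[1,0,-0.285,-0.4,0],[1,0,-0.285,-0.5,0],[1,0,-0.285,-0.55,0],[1,0,-0.285,-0.55,0],[1,0,-0.285,-0.55,0]],
  ],
)

```text
t: 3.27
tool_pos: [0.5016, -0.293, 0.1258]
orientation: [-2.022, -2.403, -0.0]
force: [0.1, -0.0, -0.6]
opening: 0.0005
gripper_force: 0.0
```

```bash
python3 - <<'E'
from h import *
a,_=grab('top','top1');b,_=grab('side','side1')
cv2.imwrite('pics/c1.png',np.hstack([cv2.resize(a[170:290,290:410],(400,400)),cv2.resize(b[210:330,210:330],(400,400))]))
E
```

```text
(no output)
```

View pics/c1.png

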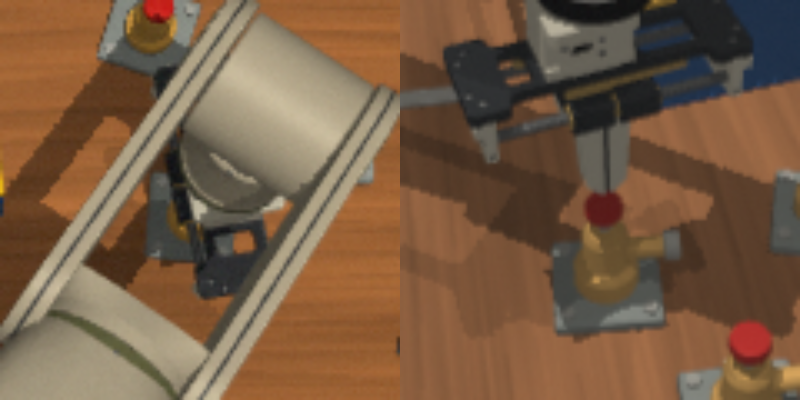

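The crop shows the closed fingertips right above the red head (side half, about (604,195)), so they are centred. I'm pressing in steps.

Request:
send_rows(
  plan=[
    [[1,0,-0.015,-0.03,0],[1,0,-0.015,-0.06,0],[1,0,-0.015,-0.09,0],[1,0,-0.015,-0.11,0],[1,0,-0.015,-0.125,0],[1,0,-0.015,-0.135,0],[1,0,-0.015,-0.135,0],[1,0,-0.015,-0.135,0]],
  ],
)

```text
t: 4.03
tool_pos: [0.5021, -0.2977, 0.1002]
orientation: [2.023, 2.401, -0.0]
force: [-1.5, 0.1, 10.5]
opening: 0.0006
gripper_force: 5.5
```

Request:
send_rows(
  plan=[
    [[1,0,0,-0.01,0],[1,0,0,-0.01,0],[1,0,0,-0.01,0],[1,0,0,-0.01,0],[1,0,0,-0.01,0],[1,0,0,-0.01,0],[1,0,0,-0.01,0]],
  ],
)

```text
t: 4.62
tool_pos: [0.5022, -0.2978, 0.1001]
orientation: [2.022, 2.4, -0.0]
force: [-8.0, 3.5, 24.2]
opening: 0.0005
gripper_force: 12.3
```

The plunger is on its stop: it stopped moving as the force rose to 24 N. I'm lifting off, then opening the gripper on the way to above the bar.

Request:
send_rows(
  plan=[
    [[1,0,0,0.05,0],[1,0,0,0.13,0],[1,0,0,0.25,0],[1,0,0,0.4,0],[1,0,0,0.55,0],[1,0,0,0.7,0],[-1,-0.05,0.1,0.7,-0.07],[-1,-0.1,0.25,0.7,-0.07],[-1,-0.15,0.45,0.7,-0.07],[-1,-0.2,0.65,0.7,-0.07],[-1,-0.25,0.8,0.7,-0.07],[-1,-0.26,0.9,0.7,-0.07],[-1,-0.26,0.9,0.7,-0.07]],
  ],
)

```text
t: 5.7
tool_pos: [0.4485, -0.1136, 0.2362]
orientation: [-2.106, -2.329, -0.001]
force: [0.4, -0.4, -1.2]
opening: 0.0423
gripper_force: 0.0
```

Request:
send_rows(
  plan=[
    [[-1,0,0.12,0,0],[-1,0,0.25,0,0],[-1,0,0.4,0,0],[-1,0,0.5,0,0],[-1,0,0.52,0,0],[-1,0,0.52,0,0],[-1,0,0.52,0,0],[-1,0,0.52,0,0],[-1,0,0.52,0,0]],
  ],
)

```text
t: 6.45
tool_pos: [0.4494, -0.0141, 0.2365]
orientation: [-2.112, -2.325, 0.001]
force: [0.2, 0.5, 0.5]
opening: 0.0927
gripper_force: 0.0
```

```bash
python3 - <<'E'
from h import *
a,d=grab('side','side2');P=pts('side',d)
H,S,V=cv2.split(cv2.cvtColor(a,cv2.COLOR_BGR2HSV))
red=(((H<4)|(H>174))&(S>150)&(V>70)).astype('u1')
k,l,st,ce=cv2.connectedComponentsWithStats(red)
for i in range(1,k):
    if st[i,4]>15: print(ce[i],st[i,4],np.median(P[l==i],0),np.percentile(P[l==i][:,2],90))
s=telemetry.read_state();print(s['t'],s['tool_pos'],s['orientation'],s['opening'],s['q'])
cv2.imwrite('pics/c2.png',cv2.resize(a[90:330,180:380],(600,720))[:600])
E
```

```text
[339.2375 251.0875] 80 [ 0.6807092  -0.26839566  0.0960223 ] 0.09777435841477396
[270.61538462 271.87912088] 91 [ 0.5026833  -0.30242328  0.0963623 ] 0.09805875814805698
[314.53719008 312.31404959] 121 [ 0.57439145 -0.43122757  0.0963874 ] 0.09797112374189632
[237.94827586 372.95977011] 174 [ 0.40286043 -0.53287898  0.09620112] 0.097792417202824
6.5 [ 0.44933556 -0.013989    0.2365061 ] [-2.11226938e+00 -2.32540649e+00  4.81139651e-04] 0.0928102403132371 [-1.45085167e-01 -2.88540039e-01  1.88354635e+00 -2.18038252e-04
  1.54681108e+00 -2.41064145e-01]
```

View pics/c2.png

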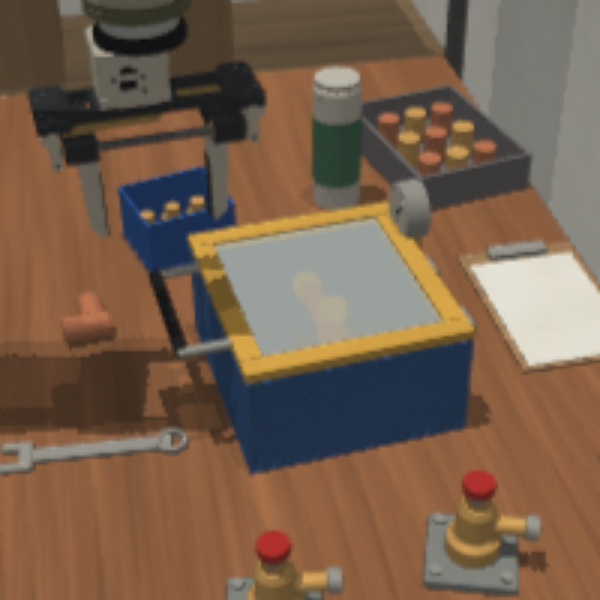

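The plunger is up again (head at z ~0.096), and the open gripper hangs straight above the bar. Fully open, the inner finger would hit the frame, so I'm narrowing to about 34 mm before descending into the gap.

Request:
send_rows(
  plan=[
    [[0.27,0,0.01,0,0],[0.27,0,0.01,-0.05,0],[0.27,0,0.01,-0.12,0],[0.27,0,0.01,-0.2,0],[0.27,0,0.01,-0.25,0],[0.27,0,0.01,-0.28,0],[0.27,0,0.01,-0.28,0],[0.27,0,0.01,-0.28,0],[0.27,0,0.01,-0.28,0]],
  ],
)

```text
t: 7.25
tool_pos: [0.4498, -0.011, 0.1814]
orientation: [2.11, 2.326, 0.001]
force: [0.1, 0.2, -0.3]
opening: 0.0377
gripper_force: 0.0
```

Request:
send_rows(
  plan=[
    [[0.27,0,0,-0.04,0],[0.27,0,0,-0.09,0],[0.27,0,0,-0.14,0],[0.27,0,0,-0.19,0],[0.27,0,0,-0.24,0],[0.27,0,0,-0.28,0],[0.27,0,0,-0.31,0],[0.27,0,0,-0.32,0],[0.27,0,0,-0.32,0],[0.27,0,0,-0.32,0]],
  ],
)

```text
t: 8.08
tool_pos: [0.4495, -0.011, 0.1168]
orientation: [2.11, 2.327, 0.0]
force: [-0.4, -0.0, -0.6]
opening: 0.034
gripper_force: 0.0
```

```bash
python3 - <<'E'
from h import *
a,d=grab('side','side3')
s=telemetry.read_state();print(s['force'])
cv2.imwrite('pics/c3.png',cv2.resize(a[90:250,190:350],(600,600)))
E
```

```text
[-1.03131052 -0.29295023  0.46819256]
```

View pics/c3.png

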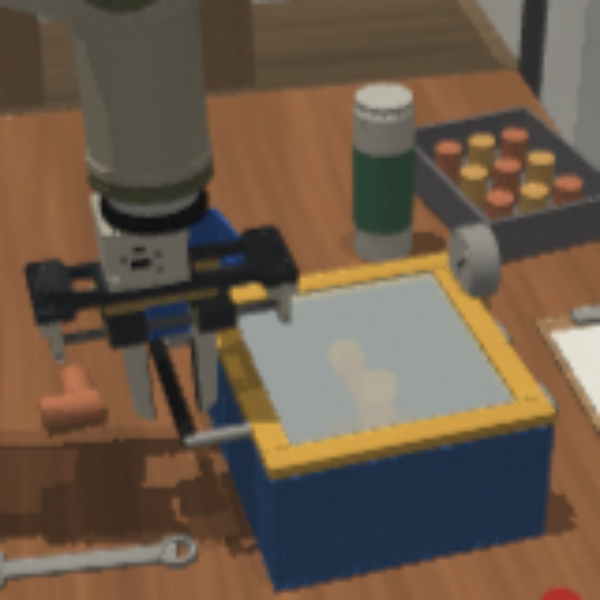

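The fingers straddle the black bar at about (170,380), with no contact. Closing now.

Request:
send_rows(
  plan=[
    [[0.27,0,0,-0.01,0],[1,0,0,-0.01,0],[1,0,0,-0.01,0],[1,0,0,-0.01,0],[1,0,0,-0.01,0],[1,0,0,-0.01,0],[1,0,0,-0.01,0],[1,0,0,-0.01,0]],
  ],
  force=35,
)

```text
t: 8.8
tool_pos: [0.4491, -0.011, 0.1146]
orientation: [-2.11, -2.327, 0.001]
force: [-2.3, -1.1, 1.0]
opening: 0.0132
gripper_force: 35.0
```

```bash
python3 - <<'E'
import numpy as np
p=np.deg2rad(5.6)
f=lambda t:np.array([-.265*np.cos(t)+.006*np.sin(t),.265*np.sin(t)+.006*np.cos(t)])
for a in range(0,46,3):
    d=f(np.deg2rad(a))-f(0); print(a,(np.array([d[0]*np.cos(p),d[0]*np.sin(p),d[1]])/.2).round(3))
E
```

```text
0 [0. 0. 0.]
3 [0.003 0.    0.069]
6 [0.01  0.001 0.138]
9 [0.021 0.002 0.207]
12 [0.035 0.003 0.275]
15 [0.053 0.005 0.342]
18 [0.074 0.007 0.408]
21 [0.098 0.01  0.473]
24 [0.126 0.012 0.536]
27 [0.157 0.015 0.598]
30 [0.192 0.019 0.658]
33 [0.229 0.022 0.717]
36 [0.269 0.026 0.773]
39 [0.313 0.031 0.827]
42 [0.359 0.035 0.879]
45 [0.407 0.04  0.928]
```

Gripped: opening 13 mm, about the bar's 14 mm. I'm lifting along the arc to 24° first, then checking.

Request:
send_rows(
  plan=[
    [[1,0.002,0,0.035,0],[1,0.003,0,0.069,0],[1,0.006,0.001,0.104,0],[1,0.01,0.001,0.138,0],[1,0.015,0.002,0.173,0],[1,0.021,0.002,0.207,0],[1,0.028,0.003,0.241,0],[1,0.035,0.003,0.275,0],[1,0.044,0.004,0.309,0],[1,0.053,0.005,0.342,0],[1,0.063,0.006,0.375,0],[1,0.074,0.007,0.408,0],[1,0.086,0.008,0.441,0],[1,0.098,0.01,0.473,0],[1,0.112,0.011,0.505,0],[1,0.126,0.012,0.536,0],[1,0.126,0.012,0.536,0],[1,0.126,0.012,0.536,0]],
  ],
)

```text
t: 10.3
tool_pos: [0.473, -0.0085, 0.2222]
orientation: [-2.108, -2.325, 0.004]
force: [-11.9, -2.1, -0.6]
opening: 0.013
gripper_force: 35.0
```

Request:
send_rows(
  plan=[
    [[1,0.01,0.001,0.031,0],[1,0.025,0.003,0.062,0],[1,0.042,0.005,0.092,0],[1,0.059,0.007,0.122,0],[1,0.077,0.008,0.152,0],[1,0.096,0.01,0.181,0],[1,0.116,0.012,0.209,0],[1,0.136,0.014,0.237,0],[1,0.158,0.017,0.264,0],[1,0.18,0.019,0.291,0],[1,0.202,0.021,0.317,0],[1,0.226,0.023,0.343,0],[1,0.25,0.025,0.368,0],[1,0.273,0.028,0.392,0],[1,0.273,0.028,0.392,0],[1,0.273,0.028,0.392,0],[1,0.273,0.028,0.392,0]],
  ],
)

```text
t: 11.72
tool_pos: [0.5277, -0.0029, 0.3031]
orientation: [-2.11, -2.326, 0.003]
force: [-20.0, -1.4, 11.7]
opening: 0.013
gripper_force: 35.0
```

```bash
python3 - <<'E'
from h import *
a,d=grab('side','side4');P=pts('side',d)
t,dt=grab('top','top4');Q=pts('top',dt)
p=np.deg2rad(5.7);ax=np.array([np.cos(p),np.sin(p)])
for im,R in((a,P),(t,Q)):
    H,S,V=cv2.split(cv2.cvtColor(im,cv2.COLOR_BGR2HSV))
    m=(H>20)&(H<32)&(S>150)&(V>90)&(abs(R[...,0]-.62)<.13)&(abs(R[...,1])<.16)&(R[...,2]>.1)&(R[...,2]<.35)
    q=R[m]; x=(q[:,:2]-[.7124,.0177])@ax
    vx,vy,_,_=cv2.fitLine(np.stack([x,q[:,2]],1).astype('f4'),cv2.DIST_HUBER,0,.01,.01).ravel()
    print(m.sum(),'angle',np.degrees(np.arctan(-vy/vx)))
s=telemetry.read_state();print(s['t'],s['tool_pos'],s['force'],s['opening'],np.abs(s['dq']).max())
b=np.array(s['tool_pos'])-[.7124,.0177,.111-.002]; print('angle from tcp',np.degrees(np.arctan2(b[2],-(b[:2]@ax)))-np.degrees(np.arctan2(6,265)), np.hypot(b[2],b[:2]@ax))
cv2.imwrite('pics/c4.png',cv2.resize(a[40:260,180:400],(600,600)))
E
```

```text
9 angle 45.071903
517 angle 43.551006
11.8167 [ 0.52756667 -0.0029459   0.30299459] [-20.50842671  -2.02305436  11.68204554] 0.013148493883816363 0.001409246062096391
angle from tcp 44.91282851672423 0.26873543344833384
```

View pics/c4.png

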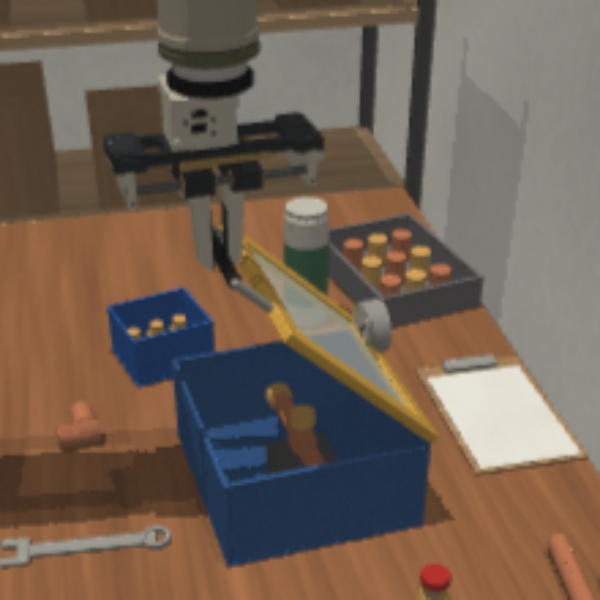

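The crop shows the guard held open by the bar at (225,260), frame clear, at about 44–45° by the depth line fits and by the TCP. There is a residual radial push of about 23 N, which I'll ease a little.

Request:
send_rows(
  plan=[
    [[1,-0.003,0,0.003,0],[1,-0.006,0,0.006,0],[1,-0.009,0,0.008,0],[1,-0.009,0,0.008,0],[1,-0.009,0,0.008,0],[1,-0.009,0,0.008,0],[1,-0.009,0,0.008,0],[1,-0.009,0,0.008,0]],
  ],
)

```text
t: 12.48
tool_pos: [0.527, -0.003, 0.3026]
orientation: [-2.11, -2.327, 0.001]
force: [-7.5, -2.5, 0.0]
opening: 0.0131
gripper_force: 35.0
```

```bash
python3 - <<'E'
from h import *
p=np.deg2rad(5.7);ax=np.array([np.cos(p),np.sin(p)])
t,dt=grab('top','top5');R=pts('top',dt)
H,S,V=cv2.split(cv2.cvtColor(t,cv2.COLOR_BGR2HSV))
m=(H>20)&(H<32)&(S>150)&(V>90)&(abs(R[...,0]-.62)<.13)&(abs(R[...,1])<.16)&(R[...,2]>.1)&(R[...,2]<.35)
q=R[m]; x=(q[:,:2]-[.7124,.0177])@ax
vx,vy,_,_=cv2.fitLine(np.stack([x,q[:,2]],1).astype('f4'),cv2.DIST_HUBER,0,.01,.01).ravel()
print('angle',np.degrees(np.arctan(-vy/vx)))
s=telemetry.read_state();print(s['t'],s['tool_pos'],s['force'],s['opening'],np.abs(s['dq']).max())
# bystanders' change since start (top view), masked difference around each
o=cv2.imread('pics/top0.png')
for n,(u,v) in dict(bin=(155,241),spray=(130,168),spanner=(271,282),elbow=(206,281)).items():
    w=np.s_[v-25:v+25,u-25:u+25]; print(n,cv2.phaseCorrelate(cv2.cvtColor(o[w],6).astype('f8'),cv2.cvtColor(t[w],6).astype('f8')))
E
```

```text
angle 43.520554
12.5333 [ 0.52701527 -0.00295851  0.30264749] [-6.36259    -1.84482895 -0.19642072] 0.013076289627109336 0.00222559369234473
bin ((-0.04070766199444975, 0.11172517455296216), 1.0057084198592334)
spray ((0.05488777253702892, -0.011199903958374335), 0.9938395619148123)
spanner ((0.18555365969431747, -0.014618074528133462), 0.45259477861509195)
elbow ((17.084414924598125, 17.608237197807), 0.10844671102336374)
```

The guard is steady at about 44–45° with low residual force. The elbow match is only low-confidence because of the arm's shadow or occlusion, but the side views show it in place and nothing went near it. Handing in.

```bash
python3 -c "
from plant import order; print(order.close_job())"
```

```text
the job is handed in; nothing more can be done
None
```

I bled the rig with the guard shut, let the plunger spring back up, and handed the job in with the gripper holding the guard open at about 44–45°. The bystanders were not touched, though the last check on the elbow was by eye only; the hand-in call returned no verdict.

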